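Clamp a tin in the one-handed preparation board

ROBOT

A 6-joint arm with a two-finger parallel gripper is mounted at the origin on a cart in front of the work surface, level with it; the furniture and walls round the work are solid. World frame = base frame: x ahead of the robot, y to its left, z up, the work surface at z = 0. Lengths are in m, angles in rad, forces in N, time in s.
With the tool pointing down it reaches from about 0.3 to 0.775 m from the base axis. Payload 14.6 kg.
Tool frame: the origin (TCP) lies midway between the tips of the shut fingers; the grasp point (between the pads) lies 19 mm behind it (ctrl.hold_point_z is the distance from the TCP to the grasp point, in m); z points along the fingers, x is the direction in which the jaws open and shut, and the axes are right-handed (so a half turn about z gives the same grasp; the last joint's range is limited). The gripper opens to 94 mm and grips with 3 to 60 N. Pads are 16 mm wide; open, the fingers measure 119 mm over their backs; the gripper's body (75 mm by 177 mm) begins 78 mm behind the grasp point.
Start: joints at [-1.195, 0.3, 1.521, -0, 1.321, -0.067], TCP at [0.236, -0.497, 0.205] pointing down, gripper open.
Joint ranges: [-3.03, 3.03], [-0.79, 2.21], [0.23, 2.52], [-1.04, 4.18], [0, 3.07], [-2.55, 2.55]. Speed limits (rad/s): [2.22, 2.22, 2.57, 3.14, 3.14, 3.14].

INTERFACE

Orientations are given as [roll, pitch, yaw] about the fixed x, y, z axes, in that order (R = Rz(yaw) Ry(pitch) Rx(roll)).
In Python, from station import ctrl, viewer, ticket, nets gives the robot as it stands.
- The arm moves only by the tool carry_out, never from a script. Its argument "commands" is one flat list of numbers, 7 for each row, row after row: the closure, from -1 (fully open) to 1 (shut), so that 0 is half open, then the shift along the world's x, y, z in cm, then the turn, a rotation vector about the world's x, y, z in rad. In form: [gripper, tx, ty, tz, ax, ay, az, gripper, tx, ty, tz, ax, ay, az, ...]. A call has 1 to 12 rows; each row is the pose to reach, as a shift and turn from the pose measured when the call began; what a row does not reach only later rows make up. A row lasts 1/12 s, in which the tool goes at most 41.7 mm and 7.16 degrees, less where a joint would pass 70% of its speed; a pose out of reach is approached as far as the arm can. A call with a gripper value outside its range is refused whole. The fingers move at their own pace and stop on an object; "force" is the grip in N (left out, the last holds). Time passes only in rows, so rows that repeat a pose let the fingers close. It gives the time, the measured TCP pose, the force and the opening at its end, in the units of the state.
- ctrl.get_obs(): the state, without advancing time (a new reading comes with each control period).
- viewer.camera(name): name is "scene" or "top" or "wrist"; returns (picture, depth): 480x640x3 uint8, blue, green, red; 480x640 float32, m along the optical axis (not along the pixel's ray), 0 where there is no reading.
- viewer.camera_info(name): a dict with "fx", "fy", "cx", "cy" (pixels), "R" (3x3) and "t" (3): a world point X has camera coordinates R X + t. Camera axes: x right, y down, z forward; pixel columns grow to the right and rows downward; lengths in m; the calibration is good to about 2 mm. A picture is of the moment at which its call begins: read the wrist's pose just before it. camera_info takes no time and is no camera call; for the wrist camera it gives the pose at the moment of the call.
- ticket.hand_in(): hands the job in, once; it reports no verdict.
Trained networks look in the newest picture that a camera, given by its name, has taken for a name from the list of things; names that differ only in an ending like _2 or _b are one class to them, and where a whole thing is asked for, a point or a joint stands for the part that bears it (a point fixed in the world has none). Each returns a list of dicts, best first, with "confidence" (0 to 1); they miss things now and then, are a little off and sometimes report something else, mostly with a low value. They report only what shows in the picture. A call takes as long as a camera call.
- nets.silhouettes(camera, thing): "region" (480x640 bool, what is visible of it) and "extent" ([left, top, right, bottom] in pixels, round what is visible of it).
The state is a dict: "time_s": time; "qpos": joint angles; "joint_vel": joint speeds; "tau": joint torques, N m; "ee_pos": TCP position; "eef_rot": TCP orientation; "force": force on the tool from outside, world axes, zero at the start; "moment": the same for the moment, N m; "grip_width": finger opening in m.
Only numpy, scipy, OpenCV 4.12 (cv2) and the standard library are available. Lean on these libraries where they do the work, as an engineer would, in place of code of your own. Each camera call takes 0.05 s, during which the arm holds its last target. There are 200 camera calls.

TASK

Clamp the food tin in the one-handed preparation board so that its ring-pull lid can be opened with one hand later. The sliding jaw has been left shut too far: press its release tab down and, keeping it down, push the jaw back along its track until it stops; then slide the tin across the board into the V-shaped jaw's mouth and push the sliding jaw up behind it until its sprung pad is pressed right in and the ratchet keeps the tin firmly gripped. Only push and press with the fingertips: do not lift, carry or tip the tin, and leave the plate, mug, jam jar and teaspoon where they are.

Things in the scene. Friction and masses are not known exactly. Their poses are not given: they have to be found in the camera images.
- board: Fixed wooden board, 220 mm (its x) by 300 mm (its y), top 24 mm above the worktop. Origin: centre of its underside, on the worktop; at yaw 0 its x points away from the robot, its y to the left (yaw up to 0.2 rad either way). A track with a toothed rack sunk in it runs along y at board x = 0.035, from the fixed V jaw at the right to a 7 mm high end stop at y = 0.110 to 0.122
- v_jaw (a point): Vertex of the fixed white V jaw, at its top edge: board x = 0.035, y = -0.117, 50 mm above the board. The V opens to board +y; the jaw is 104 mm wide in x and its two tips stand 16 mm farther out (y = -0.101)
- jaw (a joint): Sliding jaw: 0 = nearest to the V jaw, 0.110 m = fully back (board +y) at its end stop; it starts at 0.003 to 0.033. The ratchet (a tooth every 5 mm) lets it be pushed towards the V jaw (3 to 8 N, clicking) and blocks it the other way unless the release is held down; it then slides with about 2 N. It stays where it is left
- pad_face (a point): Middle of the face of the sliding jaw's rubber pad that looks to the V jaw (board -y), 26 mm above the board, at y = -0.095 + jaw value when the pad is free. Behind it, 16 to 28 mm from this face, stands the white front plate, 100 mm wide in x, 52 mm high above the board; behind that an open well 52 mm long in y, then the white rear wall
- release (a joint): Rocker in the jaw: 0 = at rest, 0.28 rad = fully down; above 0.13 the pawl is clear of the teeth. Sprung: 2 to 3 N at the tab starts it, about 6 N holds it down. Its pivot is near the front plate, its rear end goes down most. Keep it down while the jaw is pushed back: let go, the pawl drops into the teeth. Not needed when the jaw is pushed towards the V jaw
- tab (a point): Top of the ribbed steel release tab (46 mm in x, 44 mm in y), the floor of the well: at rest 46 mm above the worktop, at board x = 0.035, y = -0.041 + jaw value, 26 mm in front of the well's rear wall. Pressed fully, this point goes down about 6 mm and back about 6 mm. The well is open at the top and at both x ends
- well_wall (a point): Point on the inner face (looking to board -y) of the well's rear wall, 59 mm above the worktop, at board x = 0.035, y = -0.015 + jaw value: the face to push the jaw back by, with the fingertips pressing the tab down in front of it. The wall is 68 mm wide in x, 12 mm thick, its top 70 mm above the worktop
- jaw_back (a point): Middle of the outer face (board +y) of the rear wall, 52 mm above the worktop, at board x = 0.035, y = -0.003 + jaw value: the place to push the jaw towards the V jaw. Nothing stands behind it but the low end stop
- pad (a joint): How far the spring-backed pad is pressed into the sliding jaw: 0 = free, 0.010 m = fully in, 0.8 N per mm. Let go, the jaw may spring back by up to one 5 mm tooth, so press the pad nearly fully in (some 12 to 18 N on the jaw) for the grip to stay
- tin: Round food tin with a printed label and a ring-pull lid, 75 mm across, 58 mm high, 0.18 to 0.33 kg. Origin: centre of its underside. It stands upright on the near part of the board, at board x about -0.062, y between -0.095 and 0.045, and slides on the wood
- seat (a point): Where the centre of the tin's underside is when the tin sits in the V jaw: board x = 0.035, y = -0.078, on the board's top. A tin left standing in front of the V, up to about 12 mm off the track's line, is centred by the closing jaw
- jam_jar: Glass jam jar with a white lid, 68 mm across, 84 mm high, on the worktop to the right of the board; origin: centre of its underside. A bystander
- plate: White plate, 200 mm across, 18 mm high, to the right of the board; origin: centre of its underside. A bystander
- teaspoon: Teaspoon, 138 mm long, lying to the right of the board near the worktop's front edge; origin: its centre, underside. A bystander
- mug: White mug, 78 mm across with a handle, 101 mm high, at the far right; origin: near the middle of its underside. A bystander

How it is judged:
By the outcome, as a careful person would: the job done as asked, in the order asked, and still so for the second after the job is handed in, with the robot touching nothing.
It also fails if it takes over 70 s, if anything falls off the work surface, if the arm or the gripper's body presses on something with over 40 N, if the wrist force passes 120 N, or if a joint passes its speed limit or range.

## Working session

There is one attempt and no reset: what is moved stays moved. The work goes in short steps, Python scripts to look and compute and a tool call to move; the robot and the scene stay as the last step left them, time stands still between calls to the robot, and variables do not carry over. Pictures are saved under pics/ and viewed, about 8 in all and at most 12, crops included, and the job is handed in when it is done.

Besides the shell and the picture viewer there is one more tool, called after "Emit:" as name(argument=value, ...) on one line, values as JSON. carry_out: Moves the arm, as the interface text tells. Its arguments: {"type":"object","properties":{"commands":{"type":"array","items":{"type":"number"}},"force":{"type":"number"}},"required":["commands"]}

```bash
mkdir -p pics; cat > h.py <<'E'
import numpy as np, cv2
from station import ctrl, viewer, ticket, nets
def cloud(cam):
    im,d=viewer.camera(cam); k=viewer.camera_info(cam)
    v,u=np.mgrid[:480,:640]
    P=np.stack([(u-k["cx"])/k["fx"]*d,(v-k["cy"])/k["fy"]*d,d],-1)
    W=(P-np.array(k["t"]))@np.array(k["R"]); W[d==0]=np.nan
    return im,W
def sil(cam,th):
    r=nets.silhouettes(cam,th); return r[0] if r else None
E
python3 - <<'E'
from h import *
o=ctrl.get_obs(); print(o["ee_pos"],o["eef_rot"],o["grip_width"])
im,W=cloud("top"); cv2.imwrite("pics/top.png",im)
for t in ["board","v_jaw","jaw","tin","release","jam_jar","plate","teaspoon","mug"]:
    s=sil("top",t)
    if s is None: print(t,None); continue
    p=W[s["region"]]; p=p[~np.isnan(p[:,0])]
    print(t,round(s["confidence"],2),s["extent"],np.round(np.percentile(p,[2,50,98],axis=0),3).tolist())
    if t in("board","jaw","v_jaw"):
        for lo,hi in ((.018,.03),(.03,.06),(.066,.085)):
            q=p[(p[:,2]>lo)&(p[:,2]<hi)]
            if len(q)>30: print("  ",lo,len(q),np.round(q.mean(0),3),cv2.minAreaRect(q[:,:2].astype(np.float32)*1000))
s2,_=viewer.camera("scene"); cv2.imwrite("pics/scene.png",s2)
E
```

```text
[ 0.23555165 -0.49672473  0.20490669] [-3.14148829e+00  1.10770005e-03 -1.12807468e+00] 0.09368162268895294
board 0.78 [146.1, 199.2, 282.6, 302.0] [[0.41, -0.039, 0.015], [0.523, 0.108, 0.025], [0.627, 0.253, 0.076]]
   0.018 6796 [0.515 0.127 0.024] ((519.2847900390625, 108.81613159179688), (301.3495178222656, 221.04261779785156), 84.97799682617188)
   0.03 913 [0.539 0.075 0.041] ((516.5487060546875, 105.9135971069336), (295.6748962402344, 211.8727569580078), 84.33499145507812)
   0.066 1067 [0.544 0.008 0.073] ((510.82452392578125, 34.94035339355469), (174.4889678955078, 160.84963989257812), 0.6063446998596191)
v_jaw 0.84 [141.3, 198.5, 277.8, 298.7] [[0.409, -0.039, 0.012], [0.522, 0.106, 0.025], [0.628, 0.254, 0.077]]
   0.018 6852 [0.514 0.127 0.024] ((519.3453369140625, 108.79566192626953), (301.2137756347656, 221.19808959960938), 84.90369415283203)
   0.03 921 [0.538 0.075 0.041] ((516.5487060546875, 105.9135971069336), (295.6748962402344, 211.8727569580078), 84.33499145507812)
   0.066 1090 [0.542 0.01  0.073] ((509.4257507324219, 44.44605255126953), (164.2908935546875, 189
[... 410 characters left out ...]
0.066 385 [0.549 0.059 0.073] ((550.34423828125, 67.91461944580078), (92.18978118896484, 99.95536041259766), 85.41886901855469)
tin 0.89 [200.8, 256.2, 230.9, 288.1] [[0.418, 0.058, 0.038], [0.451, 0.091, 0.078], [0.488, 0.127, 0.085]]
release None
jam_jar 0.75 [315.2, 215.3, 345.2, 248.6] [[0.532, -0.214, 0.01], [0.556, -0.185, 0.083], [0.589, -0.156, 0.09]]
plate 0.79 [341.9, 229.1, 418.7, 303.1] [[0.407, -0.398, 0.002], [0.496, -0.31, 0.012], [0.583, -0.22, 0.021]]
teaspoon 0.82 [315.4, 256.4, 326.7, 307.7] [[0.386, -0.188, -0.003], [0.478, -0.166, 0.006], [0.507, -0.148, 0.016]]
mug 0.95 [434.0, 257.8, 468.8, 304.7] [[0.408, -0.513, 0.003], [0.471, -0.481, 0.041], [0.505, -0.439, 0.101]]
```

```bash
python3 - <<'E'
import cv2,numpy as np
a=cv2.imread("pics/top.png")[180:320,120:360]; b=cv2.imread("pics/scene.png")
a=cv2.resize(a,(800,467),interpolation=cv2.INTER_CUBIC)
cv2.imwrite("pics/topc.png",a)
E
```

```text
(no output)
```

View pics/topc.png

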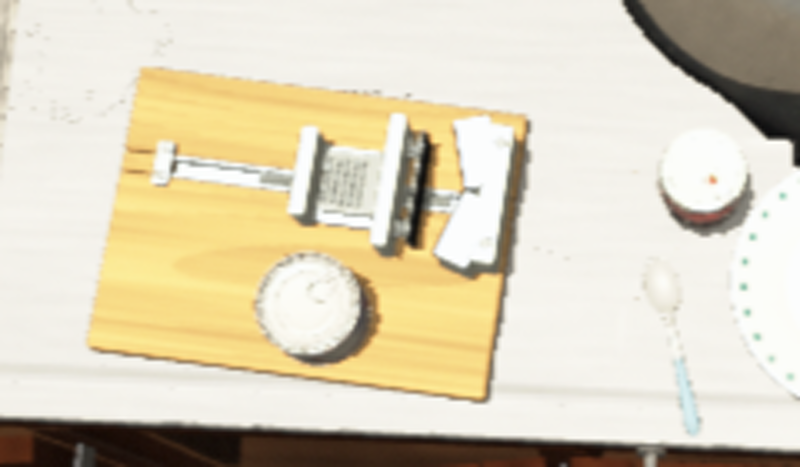

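View pics/scene.png

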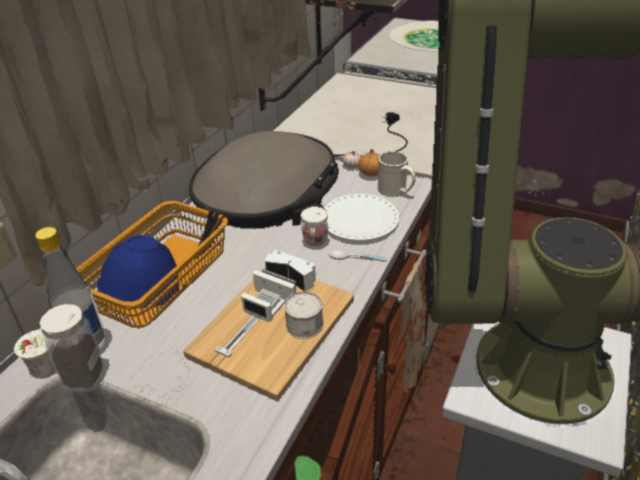

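```bash
cat >> h.py <<'E'
C=np.array([.519,.109]); YAW=-.0875
Rb=np.array([[np.cos(YAW),-np.sin(YAW)],[np.sin(YAW),np.cos(YAW)]])
b2w=lambda x,y:C+Rb@np.array([x,y])
w2b=lambda p:(np.asarray(p)[...,:2]-C)@Rb
E
python3 - <<'E'
from h import *
im,W=cloud("top")
s=sil("top","jaw")["region"]|sil("top","board")["region"]; p=W[s]; p=p[~np.isnan(p[:,0])]; b=w2b(p)
# jaw height profile along y near x=.035 and off
m=(abs(b[:,0]-.035)<.02)
for y in np.arange(-.13,.09,.004):
    q=p[m&(abs(b[:,1]-y)<.002)]
    if len(q): print(round(y,3),len(q),np.round(np.median(q[:,2]),3),end=" | ")
hi=p[:,2]>.066
print()
for n in("tin",):
    r=sil("top",n)["region"]; q=W[r]; q=q[~np.isnan(q[:,0])]; q=q[q[:,2]>.07]
    c,rad=cv2.minEnclosingCircle(q[:,:2].astype(np.float32)*1000); print(c,rad,w2b(np.array(c)/1000))
E
```

```text
-0.13 25 0.073 | -0.126 28 0.073 | -0.122 24 0.073 | -0.118 25 0.073 | -0.114 15 0.071 | -0.11 5 0.023 | -0.106 12 0.022 | -0.102 23 0.021 | -0.098 27 0.022 | -0.094 26 0.023 | -0.09 26 0.024 | -0.086 35 0.025 | -0.082 57 0.061 | -0.078 5 0.068 | -0.07 43 0.029 | -0.066 64 0.069 | -0.062 24 0.076 | -0.058 23 0.074 | -0.05 20 0.046 | -0.046 23 0.044 | -0.042 28 0.045 | -0.038 27 0.045 | -0.034 20 0.044 | -0.03 27 0.044 | -0.026 27 0.045 | -0.022 25 0.043 | -0.018 23 0.044 | -0.014 27 0.043 | -0.01 22 0.043 | -0.006 33 0.046 | -0.002 59 0.063 | 0.002 24 0.07 | 0.006 23 0.069 | 0.01 2 0.061 | 0.018 14 0.026 | 0.022 18 0.023 | 0.026 24 0.021 | 0.03 28 0.022 | 0.034 25 0.022 | 0.038 23 0.024 | 0.042 27 0.023 | 0.046 20 0.025 | 0.05 20 0.023 | 0.054 23 0.022 | 0.058 26 0.022 | 0.062 25 0.022 | 0.066 26 0.023 | 0.07 21 0.023 | 0.074 25 0.023 | 0.078 25 0.023 | 0.082 23 0.021 | 0.086 25 0.022 | 
(453.7135314941406, 94.20816040039062) 37.5949821472168 [-0.06374407 -0.02044053]
```

Emit:
carry_out(commands=[1,31.7,59,0,0,0,1.04,1,31.7,59,0,0,0,1.04,1,31.7,59,0,0,0,1.04,1,31.7,59,0,0,0,1.04,1,31.7,59,0,0,0,1.04,1,31.7,59,0,0,0,1.04,1,31.7,59,0,0,0,1.04,1,31.7,59,0,0,0,1.04,1,31.7,59,0,0,0,1.04,1,31.7,59,0,0,0,1.04,1,31.7,59,0,0,0,1.04,1,31.7,59,0,0,0,1.04], force=30)

```text
time_s: 1.75
ee_pos: [0.4729, -0.0544, 0.2057]
eef_rot: [3.142, -0.001, -0.088]
force: [0.5, -1.4, 0.6]
grip_width: 0.0175
```

Emit:
carry_out(commands=[1,8,14.7,-4,0,0,0,1,8,14.7,-4,0,0,0,1,8,14.7,-4,0,0,0,1,8,14.7,-4,0,0,0,1,8,14.7,-4,0,0,0,1,8,14.7,-4,0,0,0,1,8,14.7,-4,0,0,0])

```text
time_s: 2.33
ee_pos: [0.5526, 0.0923, 0.1656]
eef_rot: [3.141, -0.0, -0.087]
force: [-0.3, -0.1, 0.4]
grip_width: 0.0007
```

```bash
cat >> h.py <<'E'
def prof(W,x0=.035,hw=.015,lo=-.14,hi=.13):
    p=W[~np.isnan(W[...,0])]; b=w2b(p); m=abs(b[:,0]-x0)<hw
    for y in np.arange(lo,hi,.003):
        q=p[m&(abs(b[:,1]-y)<.0015)]
        if len(q)>3: print(round(y*1000),round(np.median(q[:,2])*1000),end=" | ")
    print()
E
python3 - <<'E'
from h import *
o=ctrl.get_obs(); print(o["ee_pos"],o["eef_rot"],w2b(o["ee_pos"]),o["grip_width"],o["force"])
im,W=cloud("wrist"); cv2.imwrite("pics/w1.png",im)
for x in(.01,.06): prof(W,x,.006)
m=(W[...,2]>.019)&(W[...,2]<.028); p=W[m]; print(len(p),np.nanmin(p,0),np.nanmax(p,0))
E
```

```text
[0.55262271 0.09228903 0.16562761] [ 3.14118917e+00 -2.00281697e-04 -8.72493602e-02] [ 0.03495443 -0.0137088 ] 0.0006627209690848906 [-0.32124062 -0.14494475  0.41701905]
-83 71 | -80 72 | -77 63 | -65 77 | -62 78 | -59 78 | -56 67 | -53 50 | -50 34 | -47 34 | -44 34 | -41 34 | -38 34 | -35 34 | -32 34 | -29 34 | -26 35 | -23 34 | -20 34 | -17 34 | -14 34 | -11 34 | -8 44 | -2 71 | 1 72 | 4 292 | 7 300 | 10 299 | 13 282 | 16 289 | 19 282 | 22 26 | 25 26 | 28 26 | 31 26 | 34 26 | 37 26 | 40 26 | 43 26 | 46 26 | 49 26 | 52 26 | 55 26 | 58 26 | 61 26 | 64 26 | 67 26 | 70 26 | 73 26 | 76 26 | 79 26 | 82 26 | 85 26 | 88 26 | 91 27 | 94 26 | 97 26 | 100 26 | 103 26 | 106 26 | 109 26 | 112 26 | 115 26 | 118 26 | 121 26 | 124 26 | 127 26 | 
-83 71 | -80 72 | -77 63 | -74 58 | -65 77 | -62 78 | -59 78 | -56 62 | -53 42 | -50 34 | -47 35 | -44 35 | -41 35 | -38 35 | -35 45 | -32 45 | -29 45 | -26 45 | -23 36 | -20 44 | -17 35 | -14 40 | -11 36 | -8 44 | -2 71 | 1 72 | 4 290 | 7 300 | 10 299 | 13 282 | 16 289 | 19 282 | 22 26 | 25 26 | 28 26 | 31 26 | 34 26 | 37 26 | 40 26 | 43 26 | 46 26 | 49 26 | 52 26 | 55 26 | 58 26 | 61 26 | 64 26 | 67 26 | 70 26 | 73 26 | 76 26 | 79 26 | 82 26 | 85 26 | 88 26 | 91 26 | 94 26 | 97 26 | 100 26 | 103 26 | 106 26 | 109 26 | 112 26 | 115 26 | 118 26 | 121 26 | 124 26 | 127 26 | 
55732 [ 0.39852769 -0.1701704   0.01900032] [0.82720676 0.26866976 0.02799814]
```

View pics/w1.png

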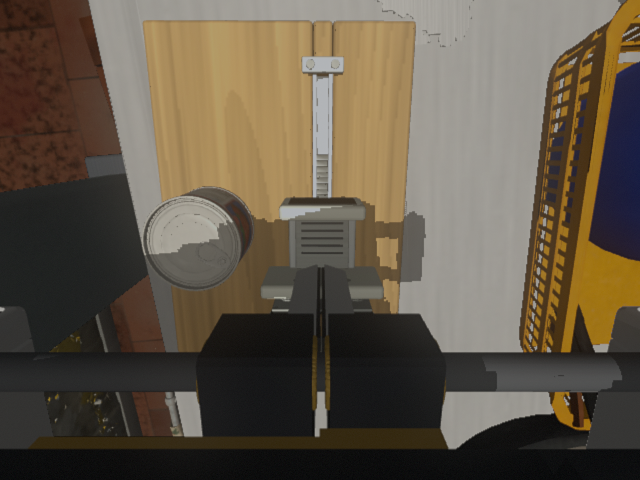

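Emit:
carry_out(commands=[1,-0.1,-0.8,-3,0,0,0,1,-0.1,-0.8,-6,0,0,0,1,-0.1,-0.8,-9,0,0,0,1,-0.1,-0.8,-11.2,0,0,0,1,-0.1,-0.8,-11.8,0,0,0,1,-0.1,-0.8,-12.2,0,0,0,1,-0.1,-0.8,-12.4,0,0,0])

```text
time_s: 2.97
ee_pos: [0.552, 0.0831, 0.0435]
eef_rot: [-3.141, -0.002, -0.089]
force: [-4.1, 2.6, 6.9]
grip_width: 0.0007
```

Emit:
carry_out(commands=[1,0.1,0,-0.3,0,0,0,1,0.1,0,-0.6,0,0,0,1,0.1,0,-0.8,0,0,0,1,0.1,0,-0.8,0,0,0])

```text
time_s: 3.3
ee_pos: [0.5544, 0.083, 0.04]
eef_rot: [-3.141, -0.006, -0.09]
force: [-13.2, 0.6, 29.3]
grip_width: 0.0008
```

Emit:
carry_out(commands=[1,0,0.3,-0.2,0,0,0,1,-0.1,0.7,-0.35,0,0,0,1,-0.1,1.1,-0.45,0,0,0,1,-0.1,1.6,-0.5,0,0,0,1,0,2.2,-0.5,0,0,0,1,0.1,2.8,-0.5,0,0,0,1,0.1,3.4,-0.5,0,0,0,1,0.2,4,-0.5,0,0,0])

```text
time_s: 3.97
ee_pos: [0.5583, 0.123, 0.0386]
eef_rot: [-3.14, -0.012, -0.09]
force: [-4.2, -1.9, 17.3]
grip_width: 0.0006
```

Emit:
carry_out(commands=[1,0,0.6,-0.3,0,0,0,1,0,1.2,-0.3,0,0,0,1,0.1,1.8,-0.3,0,0,0,1,0.1,2.4,-0.3,0,0,0,1,0.2,3.0,-0.3,0,0,0,1,0.2,3.6,-0.3,0,0,0,1,0.3,4.2,-0.3,0,0,0,1,0.3,4.8,-0.3,0,0,0,1,0.3,5.4,-0.3,0,0,0,1,0.4,6,-0.3,0,0,0,1,0.4,6.5,-0.3,0,0,0])

```text
time_s: 4.88
ee_pos: [0.5643, 0.1881, 0.0387]
eef_rot: [-3.138, -0.017, -0.091]
force: [2.5, -1.8, 9.1]
grip_width: 0.0006
```

Emit:
carry_out(commands=[1,0,0.3,-0.3,0,0,0,1,0,0.6,-0.3,0,0,0,1,0.1,0.9,-0.3,0,0,0,1,0.1,1.2,-0.3,0,0,0,1,0.1,1.2,-0.3,0,0,0])

```text
time_s: 5.3
ee_pos: [0.5658, 0.1931, 0.0385]
eef_rot: [3.135, -0.016, -0.092]
force: [-14.1, -54.2, 25.3]
grip_width: 0.0006
```

Emit:
carry_out(commands=[1,0,-0.2,0.2,0,0,0,1,0,-0.4,2,0,0,0,1,0,-0.4,5,0,0,0,1,0,-0.4,8.5,0,0,0,1,0,-0.4,11.5,0,0,0,1,0,-0.4,11.5,0,0,0])

```text
time_s: 5.8
ee_pos: [0.5684, 0.1894, 0.1618]
eef_rot: [3.139, -0.027, -0.092]
force: [0.3, -0.2, 0.2]
grip_width: 0.0008
```

```bash
python3 - <<'E'
from h import *
o=ctrl.get_obs(); print(o["ee_pos"],o["eef_rot"],w2b(o["ee_pos"]),o["force"])
im,W=cloud("top"); cv2.imwrite("pics/t2.png",cv2.resize(im[180:320,120:360],(800,467)))
prof(W,.01,.012); prof(W,.06,.012)
s=sil("top","tin")
if s:
    q=W[s["region"]]; q=q[(q[:,2]>.07)&(q[:,2]<.09)]
    c,rad=cv2.minEnclosingCircle(q[:,:2].astype(np.float32)*1000); print(c,rad,w2b(np.array(c)/1000))
E
```

```text
[0.56840479 0.18941857 0.1617759 ] [ 3.13861226 -0.02729663 -0.09249762] [0.04218813 0.08442831] [ 0.25522171 -0.22681834  0.2317063 ]
-140 72 | -137 75 | -134 76 | -131 74 | -128 74 | -125 74 | -122 74 | -119 73 | -116 72 | -113 75 | -110 72 | -101 25 | -98 23 | -95 24 | -92 22 | -89 24 | -86 24 | -83 26 | -80 24 | -77 23 | -74 25 | -71 26 | -68 21 | -65 23 | -62 22 | -59 25 | -56 25 | -53 23 | -50 24 | -47 26 | -44 25 | -41 23 | -38 23 | -35 24 | -32 26 | -29 25 | -26 23 | -23 22 | -20 23 | -17 23 | -14 22 | -11 24 | -8 23 | -5 23 | -2 25 | 1 23 | 4 25 | 7 23 | 10 24 | 13 70 | 16 435 | 19 460 | 22 485 | 25 485 | 28 68 | 31 72 | 34 76 | 37 75 | 40 75 | 43 449 | 46 447 | 49 445 | 52 447 | 55 438 | 58 435 | 61 442 | 64 438 | 67 439 | 70 439 | 73 446 | 76 446 | 79 448 | 82 451 | 85 455 | 88 454 | 91 452 | 94 68 | 97 457 | 100 462 | 103 465 | 106 463 | 109 465 | 112 465 | 115 466 | 118 468 | 121 474 | 124 474 | 127 474 | 
-140 75 | -137 74 | -134 74 | -131 72 | -128 74 | -125 73 | -122 74 | -119 73 | -116 71 | -113 73 | -110 72 | -107 27 | -104 23 | -101 24 | -98 23 | -95 24 | -92 25 | -89 25 | -86 26 | -83 24 | -80 24 | -77 23 | -74 23 | -71 23 | -68 22 | -65 26 | -62 25 | -59 23 | -56 23 | -53 22 | -50 24 | -47 22 | -44 26 | -41 25 | -38 25 | -35 25 | -32 25 | -29 26 | -26 24 | -23 25 | -20 24 | -17 23 | -14 23 | -11 24 | -8 24 | -5 24 | -2 23 | 1 24 | 4 23 | 7 22 | 10 25 | 13 49 | 16 69 | 22 58 | 25 430 | 28 425 | 31 423 | 34 461 | 37 463 | 40 470 | 43 471 | 46 471 | 49 282 | 52 283 | 55 372 | 58 455 | 61 462 | 64 462 | 67 462 | 70 252 | 73 316 | 76 459 | 79 458 | 82 453 | 85 456 | 88 247 | 91 255 | 94 58 | 97 70 | 100 73 | 103 459 | 106 457 | 109 460 | 112 454 | 115 456 | 
(453.453857421875, 94.2026596069336) 37.392860412597656 [-0.06400227 -0.0204687 ]
```

View pics/t2.png

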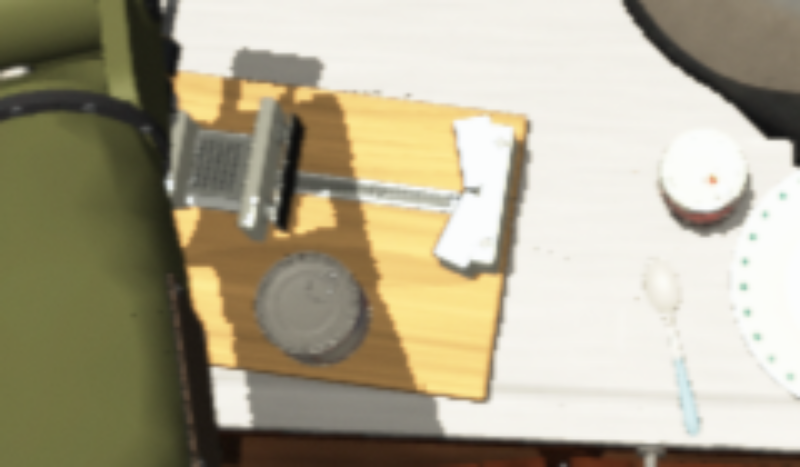

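Emit:
carry_out(commands=[-0.06,-17.5,-6.8,0,0,0,1.24,-0.06,-17.5,-6.8,0,0,0,1.24,-0.06,-17.5,-6.8,0,0,0,1.24,-0.06,-17.5,-6.8,0,0,0,1.24,-0.06,-17.5,-6.8,0,0,0,1.24,-0.06,-17.5,-6.8,0,0,0,1.24,-0.06,-17.5,-6.8,0,0,0,1.24,-0.06,-17.5,-6.8,0,0,0,1.24,-0.06,-17.5,-6.8,0,0,0,1.24,-0.06,-17.5,-6.8,0,0,0,1.24,-0.06,-17.5,-6.8,0,0,0,1.24,-0.06,-17.5,-6.8,0,0,0,1.24])

```text
time_s: 6.9
ee_pos: [0.3912, 0.1208, 0.1553]
eef_rot: [3.137, -0.02, 1.144]
force: [-0.5, -0.5, 0.1]
grip_width: 0.0497
```

Emit:
carry_out(commands=[-0.06,0.2,0,-4,-0.018,0.008,0,-0.06,0.2,0,-8,-0.018,0.008,0,-0.06,0.2,0,-10.8,-0.018,0.008,0,-0.06,0.2,0,-10.8,-0.018,0.008,0])

```text
time_s: 7.23
ee_pos: [0.3902, 0.1201, 0.0429]
eef_rot: [-3.14, 0.005, 1.14]
force: [-0.2, -0.4, -0.2]
grip_width: 0.0498
```

Emit:
carry_out(commands=[-0.06,1.4,-0.6,0,0,0,0,-0.06,2.2,-0.95,0,0,0,0,-0.06,2.9,-1.25,0,0,0,0,-0.06,3.5,-1.5,0,0,0,0,-0.06,4.1,-1.8,0,0,0,0,-0.06,4.7,-2.0,0,0,0,0,-0.06,5.3,-2.3,0,0,0,0,-0.06,5.9,-2.5,0,0,0,0,-0.06,6.5,-2.8,0,0,0,0,-0.06,7.1,-3.1,0,0,0,0,-0.06,7.7,-3.3,0,0,0,0,-0.06,8.3,-3.6,0,0,0,0])

```text
time_s: 8.23
ee_pos: [0.4737, 0.0839, 0.0429]
eef_rot: [-3.14, 0.005, 1.14]
force: [-3.7, 2.3, 4.9]
grip_width: 0.05
```

```bash
cat > tin.py <<'E'
from h import *
o=ctrl.get_obs(); print(o["ee_pos"],o["eef_rot"],w2b(o["ee_pos"]),o["force"])
for cam in("top","scene"):
    im,W=cloud(cam); s=sil(cam,"tin")
    if s:
        q=W[s["region"]]; q=q[(q[:,2]>.072)&(q[:,2]<.09)]
        c,rad=cv2.minEnclosingCircle(q[:,:2].astype(np.float32)*1000); print(cam,s["confidence"],len(q),rad,w2b(np.array(c)/1000),np.median(q[:,2]))
    cv2.imwrite(f"pics/now_{cam}_{o['time_s']:.2f}.png",im)
E
python3 tin.py
```

```text
[0.47373788 0.08390765 0.04290026] [-3.13998309  0.00508693  1.13975146] [-0.04289618 -0.02895174] [-3.65797047  2.34767346  4.93158026]
top 0.69 0 0.0 [-0.50748914 -0.15393757] nan
scene 0.73 285 40.400779724121094 [-0.02967952 -0.03686801] 0.07900296445292297
  return _methods._mean(a, axis=axis, dtype=dtype,
  ret = ret.dtype.type(ret / rcount)
```

```bash
python3 -c "
import cv2,glob
f=glob.glob('pics/now_scene*')[0]; cv2.imwrite('pics/s3.png',cv2.resize(cv2.imread(f)[200:400,160:420],(780,600)))"
```

```text
(no output)
```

View pics/s3.png

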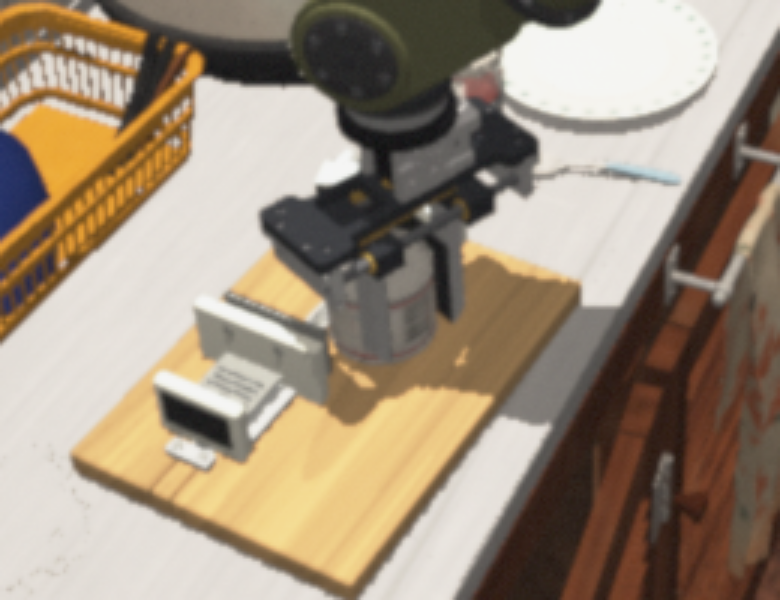

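Emit:
carry_out(commands=[-0.06,0.6,-0.25,0,0,0,0,-0.06,1.2,-0.5,0,0,0,0,-0.06,1.8,-0.75,0,0,0,0,-0.06,2.4,-1.0,0,0,0,0,-0.06,3,-1.3,0,0,0,0,-0.06,3.5,-1.5,0,0,0,0,-0.06,3.9,-1.65,0,0,0,0,-0.06,4.2,-1.8,0,0,0,0,-0.06,4.2,-1.8,0,0,0,0])

```text
time_s: 9.18
ee_pos: [0.5159, 0.0656, 0.0427]
eef_rot: [-3.141, 0.005, 1.139]
force: [0.5, -0.6, -0.4]
grip_width: 0.0501
```

Emit:
carry_out(commands=[-0.06,-1.2,0.5,0,0,0,0,-0.06,-4.5,1.6,0,0,0,0,-0.06,-8,3,2,0,0,0,-0.06,-10,3.5,6,0,0,0,-0.06,-10,3.5,10,0,0,0,-0.06,-10,7,12,0,0,0,-0.06,-10,11,12,0,0,0,-0.06,-10,15,12,0,0,0])

```text
time_s: 9.85
ee_pos: [0.4164, 0.2172, 0.1649]
eef_rot: [3.139, 0.001, 1.138]
force: [1.1, -0.9, 0.4]
grip_width: 0.0501
```

```bash
python3 tin.py 2>/dev/null; python3 -c "
import cv2,glob,os
f=max(glob.glob('pics/now_top*'),key=os.path.getmtime); cv2.imwrite('pics/t4.png',cv2.resize(cv2.imread(f)[180:320,120:360],(800,467)))"
```

```text
[0.4164427  0.21718245 0.16488289] [3.13912598e+00 1.49231702e-03 1.13766042e+00] [-0.11161884  0.09880626] [ 1.09051187 -0.86743429  0.35927965]
top 0.82 733 38.1092414855957 [ 0.03454905 -0.05737868] 0.07831952040078789
scene 0.63 56 24.824878692626953 [ 0.02244481 -0.07004111] 0.07922291630481376
```

View pics/t4.png

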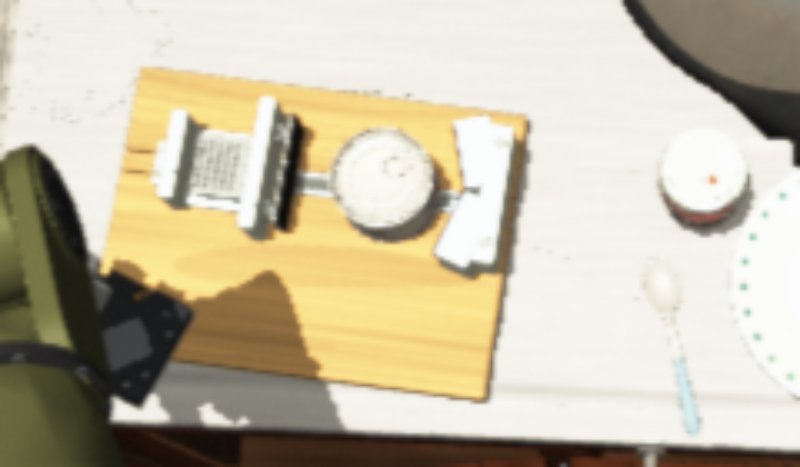

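Emit:
carry_out(commands=[1,4,0.7,0,0,0,0.11,1,8,1.5,0,0,0,0.22,1,12,2.2,0,0,0,0.345,1,15,2.8,0,0,0,0.345,1,15,2.8,0,0,0,0.345,1,15,2.8,0,0,0,0.345,1,15,2.8,0,0,0,0.345,1,15,2.8,-3,0,0,0.345,1,15,2.8,-7,0,0,0.345,1,15,2.8,-10,0,0,0.345,1,15,2.8,-11.7,0,0,0.345,1,15,2.8,-11.7,0,0,0.345])

```text
time_s: 11.05
ee_pos: [0.563, 0.2429, 0.0423]
eef_rot: [-3.136, 0.008, 1.486]
force: [0.3, -0.6, 1.1]
grip_width: 0.0008
```

Emit:
carry_out(commands=[1,0.2,-0.6,0.6,0,0,0,1,0.2,-1.1,0.6,0,0,0,1,0.1,-1.6,0.6,0,0,0,1,0.1,-2.1,0.6,0,0,0,1,0.1,-2.6,0.6,0,0,0,1,0,-3.1,0.6,0,0,0,1,0,-3.6,0.6,0,0,0,1,-0.1,-4.1,0.6,0,0,0,1,-0.1,-4.6,0.6,0,0,0,1,-0.1,-5.1,0.6,0,0,0,1,-0.2,-5.6,0.6,0,0,0,1,-0.2,-6,0.6,0,0,0])

```text
time_s: 12.05
ee_pos: [0.5614, 0.1833, 0.0496]
eef_rot: [-3.138, 0.006, 1.486]
force: [-1.0, 1.8, 0.9]
grip_width: 0.0007
```

Emit:
carry_out(commands=[1,0,-0.4,0,0,0,0,1,0,-0.8,0,0,0,0,1,-0.1,-1.2,0,0,0,0,1,-0.1,-1.5,0,0,0,0,1,-0.1,-1.8,0,0,0,0,1,-0.1,-1.8,0,0,0,0])

```text
time_s: 12.55
ee_pos: [0.5602, 0.1654, 0.0502]
eef_rot: [-3.138, 0.004, 1.486]
force: [-2.5, 6.4, 0.1]
grip_width: 0.0006
```

Emit:
carry_out(commands=[1,0,-0.2,0,0,0,0,1,0,-0.4,0,0,0,0,1,0,-0.5,0,0,0,0,1,0,-0.5,0,0,0,0])

```text
time_s: 12.88
ee_pos: [0.5598, 0.162, 0.0505]
eef_rot: [-3.138, 0.001, 1.485]
force: [-0.6, 16.9, -6.0]
grip_width: 0.0005
```

Emit:
carry_out(commands=[1,0,-0.3,0,0,0,0,1,0,-0.4,0,0,0,0,1,0,-0.5,0,0,0,0,1,0,-0.5,0,0,0,0])

```text
time_s: 13.22
ee_pos: [0.5597, 0.1616, 0.0507]
eef_rot: [-3.139, -0.007, 1.486]
force: [4.7, 39.7, -13.5]
grip_width: 0.0008
```

Emit:
carry_out(commands=[1,0,0.3,0,0,0,0,1,0.1,1.5,0,0,0,0,1,0.3,4,0,0,0,0,1,0.5,6,2,0,0,0,1,0.5,6,6,0,0,0,1,-3,9,10,0,0,0,1,-6,12,13,0,0,0,1,-10,15,13,0,0,0,1,-13,17,13,0,0,0])

```text
time_s: 13.97
ee_pos: [0.4516, 0.3161, 0.1802]
eef_rot: [3.141, -0.009, 1.485]
force: [1.1, -0.0, -0.3]
grip_width: 0.0006
```

```bash
python3 tin.py 2>/dev/null; python3 -c "
import cv2,glob,os
from h import *
f=max(glob.glob('pics/now_top*'),key=os.path.getmtime); cv2.imwrite('pics/t5.png',cv2.resize(cv2.imread(f)[180:320,120:360],(800,467),interpolation=cv2.INTER_CUBIC))
im,W=cloud('top'); prof(W,.035,.012)"
```

```text
[0.45159948 0.31614818 0.18018388] [ 3.14075464 -0.0089469   1.48463319] [-0.08524501  0.20046567] [ 1.06921154 -0.03489275 -0.2870032 ]
top 0.77 742 38.6518440246582 [ 0.03491904 -0.07826935] 0.0784985333365901
scene 0.62 342 50.36503601074219 [ 0.01175905 -0.0710317 ] 0.07870333889647432
-140 72 | -137 74 | -134 72 | -131 72 | -128 76 | -125 72 | -122 72 | -119 74 | -116 73 | -113 77 | -110 78 | -107 79 | -104 78 | -101 79 | -98 78 | -95 79 | -92 78 | -89 79 | -86 79 | -83 79 | -80 78 | -77 78 | -74 78 | -71 76 | -68 76 | -65 78 | -62 77 | -59 78 | -56 76 | -53 79 | -50 78 | -47 78 | -44 78 | -41 79 | -38 72 | -35 66 | -32 72 | -29 75 | -26 76 | -23 76 | -17 48 | -14 44 | -11 45 | -8 45 | -5 48 | -2 43 | 1 44 | 4 46 | 7 48 | 10 45 | 13 45 | 16 45 | 19 45 | 22 46 | 28 37 | 31 55 | 34 71 | 37 71 | 40 69 | 43 67 | 55 25 | 58 21 | 61 21 | 64 21 | 67 22 | 70 18 | 73 20 | 76 20 | 79 20 | 82 25 | 85 18 | 88 19 | 91 21 | 94 21 | 97 22 | 100 21 | 103 20 | 106 20 | 109 22 | 112 29 | 115 32 | 118 31 | 121 28 | 124 24 | 127 23 |
```

View pics/t5.png

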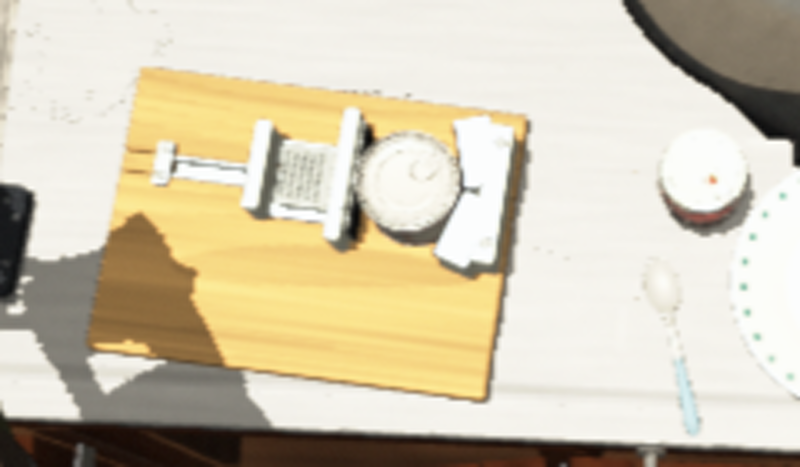

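```bash
python3 -c "
from h import *
print(ctrl.get_obs()['time_s'],ticket.hand_in())"
```

```text
the job is handed in; nothing more can be done
14.2167 None
```

The tin is clamped in the board and the job is handed in, at 14.2 s on the robot's clock.

- **Jaw back:** I held the release tab down and pushed the jaw back until it met its end stop. The stop pushed back with about 54 N, and the top view showed the jaw fully back.
- **Tin across:** I slid it with two fingertips to board (0.035, -0.057), in front of the V, without lifting it. The sliding jaw then pushed it the rest of the way in.
- **Jaw closed:** I pushed until the force rose from 17 N to 40 N with only 0.4 mm more movement, so I took the pad to be fully in. Then I backed off clear of everything.

**Last checks:**
- The top view puts the tin at board (0.035, -0.078), which is the seat. Its top is level at about 78 mm.
- The sliding jaw stayed at about 0.047 m after I let go. That leaves the pad about 7 to 8 mm in, so it sprang back by 2 mm at most. This comes from the depth image and is good to about 2 mm.
- The jam jar and teaspoon look unmoved in the last top view, as does the part of the plate it shows. The mug was outside that view, so I did not recheck it, but the arm passed well above it.
- The scene camera's estimate of the tin's position disagreed, but its fitted circle was far too large (50 mm radius instead of 37.5 mm). I went by the top view instead.

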